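# Set the row of bangles over onto the shoppers' display rack

### The job

Move the four bangles from the pale stock rack onto the dark display rack, one on each steel post, in reverse order: shoppers look from across the table and should see the colours in the order we see them now, so the bangle at our left end goes on the post at our right end, the second from the left on the second from the right, and so on. Each should end up right down over its post, lying flat on the rack; let none fall on the table.

Things in the scene. Friction and masses are not known exactly. Their poses are not given: they have to be found in the camera images.
- bangle_red: red bangle with small brass sections: round-section ring, 55 mm outside, 43 mm inside, 6 mm thick, 20 g. Starts lying flat over a stock rack post, underside at z = 0.022. Origin: centre of its underside; z is the ring's axis; yaw is of no account. Grip it from above across the outside, closing along the rack's x (no room between neighbours).
- bangle_orange: orange bangle with small brass sections: round-section ring, 55 mm outside, 43 mm inside, 6 mm thick, 20 g. Starts lying flat over a stock rack post, underside at z = 0.022. Origin: centre of its underside; z is the ring's axis; yaw is of no account. Grip it from above across the outside, closing along the rack's x (no room between neighbours).
- bangle_cream: cream (off-white) bangle with small brass sections: round-section ring, 55 mm outside, 43 mm inside, 6 mm thick, 20 g. Starts lying flat over a stock rack post, underside at z = 0.022. Origin: centre of its underside; z is the ring's axis; yaw is of no account. Grip it from above across the outside, closing along the rack's x (no room between neighbours).
- bangle_blue: bright blue bangle with small brass sections: round-section ring, 55 mm outside, 43 mm inside, 6 mm thick, 20 g. Starts lying flat over a stock rack post, underside at z = 0.022. Origin: centre of its underside; z is the ring's axis; yaw is of no account. Grip it from above across the outside, closing along the rack's x (no room between neighbours).
- post_red: fixed black post with a red cap on the stock rack; the red bangle starts on it, so it keeps showing that bangle's place in the row. Round, 30 mm diameter up to 12 mm, then tapering to a blunt tip 30 mm high (z = 0.052). Origin: centre of its foot, on the bar's top; axes as the stock rack's.
- post_orange: fixed black post with an orange cap on the stock rack; the orange bangle starts on it, so it keeps showing that bangle's place in the row. Round, 30 mm diameter up to 12 mm, then tapering to a blunt tip 30 mm high (z = 0.052). Origin: centre of its foot, on the bar's top; axes as the stock rack's.
- post_cream: fixed black post with a cream (off-white) cap on the stock rack; the cream (off-white) bangle starts on it, so it keeps showing that bangle's place in the row. Round, 30 mm diameter up to 12 mm, then tapering to a blunt tip 30 mm high (z = 0.052). Origin: centre of its foot, on the bar's top; axes as the stock rack's.
- post_blue: fixed black post with a bright blue cap on the stock rack; the bright blue bangle starts on it, so it keeps showing that bangle's place in the row. Round, 30 mm diameter up to 12 mm, then tapering to a blunt tip 30 mm high (z = 0.052). Origin: centre of its foot, on the bar's top; axes as the stock rack's.
- stock_rack: stock rack, pale plywood: fixed bar 38 mm wide (x), 248 long (y), 22 high, with a 74 x 13 mm foot across each end. Origin: centre of underside, on the table; x away from robot, y along the bar to its left. Its four posts (own entries) stand at y = +93, +31, -31, -93 mm, any colour anywhere. May be nearer or farther than the display rack.
- display_rack: display rack, dark wood: fixed bar 38 mm wide (x), 248 long (y), 22 high, with a 74 x 13 mm foot across each end. Origin: centre of underside, on the table; x away from robot, y along the bar to its left. Four steel posts at x = 0, y = +93, +31, -31, -93 mm: 30 mm diameter for 12 mm, then tapering to a tip 28 mm above the bar. A seated bangle: origin at z = 0.022, 6 mm play.

How it is judged:
By the outcome, as a careful person would: the job done as asked, in the order asked, and still so for the second after the job is handed in, with the robot touching nothing.
It also fails if it takes over 83 s, if anything falls off the work surface, if the arm or the gripper's body presses on something with over 40 N, if the wrist force passes 120 N, or if a joint passes its speed limit or range.

### The arm

A 6-joint arm with a two-finger parallel gripper is mounted at the origin on a cart in front of the work surface, level with it; the furniture and walls round the work are solid. World frame = base frame: x ahead of the robot, y to its left, z up, the work surface at z = 0. Lengths are in m, angles in rad, forces in N, time in s.
With the tool pointing down it reaches from about 0.325 to 1 m from the base axis. Payload 5.1 kg.
Tool frame: the origin (TCP) lies at the very end of the fingers, on their centre line; the grasp point (between the pads) lies 19 mm behind it; z points along the fingers, y is the line along which they close (so a half turn about z gives the same grasp; the last joint's range is limited). The gripper opens to 85 mm and grips with 20 to 120 N. Pads are 22 mm wide; open, the fingers measure 114 mm over their backs; the gripper's body (76 mm by 85 mm) begins 54 mm behind the grasp point. The pads swing forward as they close: fully open they stand 13 mm farther back than shut.
Start: joints at [1.048, 0.124, 1.65, -0, 1.367, -0.083], TCP at [0.277, 0.588, 0.231] pointing down, gripper open.
Joint ranges: [-2.61, 2.61], [-1.02, 2.33], [0.03, 2.71], [-1.35, 4.49], [0.32, 2.68], [-2.91, 2.91]. Speed limits (rad/s): [2.57, 2.57, 3.14, 3.14, 3.14, 3.14].

### API

Orientations are given as a unit quaternion [w, x, y, z].
In Python, from station import env, eyes, telemetry, kin gives the robot as it stands (env), with the cameras (eyes), the readings (telemetry) and the kinematics (kin). Calls block until the motion is done:
- env.reach(position, orientation): joint-space move of the TCP to a pose.
- env.movel(position, ori=None, feed=0.15): straight line of the TCP; ori=None keeps the orientation; feed is the mean speed in m/s.
- env.movej(angles): joint-space move.
- env.open_gripper() and env.grab(squeeze=None): open the fingers fully, or close them until they stop; squeeze is the grip in N (None keeps the last).
- env.hold(seconds).
- kin.ik(position, orientation): joint angles nearest the present ones, or None.
- eyes.capture(name): name is "side" or "top"; returns a dict with "pixels" (420x560x3 uint8, red, green, blue), "range_z" (420x560 float32, m along the optical axis (not along the pixel's ray), 0 where there is no reading), "mtx" (3x3 intrinsics, pixels), "R" (3x3) and "t" (3): a world point X has camera coordinates R X + t. Camera axes: x right, y down, z forward; pixel columns grow to the right and rows downward; lengths in m; the calibration is good to about 2 mm. A picture is of the moment at which its call begins.
A pose or a line that the arm cannot do raises env.IKError and nothing moves.
- env.close_job(): hands the job in; it is judged then, once.
Readings, each from a call of its own:
- telemetry.current_clock(): time.
- telemetry.current_joints(): joint angles.
- telemetry.current_qvel(): joint speeds.
- telemetry.current_tau(): joint torques, N m.
- telemetry.current_tool_pos(): TCP position.
- telemetry.current_tcp_rot(): TCP orientation.
- telemetry.current_ft_force(): force on the tool from outside, world axes, zero at the start.
- telemetry.current_torque(): the same for the moment, N m.
- telemetry.current_opening(): finger opening in m.
- telemetry.current_gripper_force(): force on a finger pad.
Only numpy, scipy, OpenCV 4.12 (cv2) and the standard library are available. Lean on these libraries where they do the work, as an engineer would, in place of code of your own. Each camera call takes 0.05 s, during which the arm holds its last target. There are 200 camera calls.

## Working session

There is one attempt and no reset: what is moved stays moved. The work goes in short steps, each a Python script; the robot and the scene stay as the last script left them, time stands still between calls to the robot, and variables do not carry over. Pictures are saved under pics/ and viewed, at most 14 in all, crops included, and the job is handed in when it is done.

```bash
mkdir -p pics; ls; python3 - <<'E'
from station import env, eyes, telemetry, kin
import cv2,numpy as np
for n in("top","side"):
    c=eyes.capture(n); cv2.imwrite(f"pics/{n}0.png",c["pixels"][:,:,::-1]); np.savez(f"{n}0.npz",**c)
    print(n,c["mtx"].tolist(),(-c["R"].T@c["t"]).round(3),c["R"].round(3).tolist())
print(telemetry.current_clock(),telemetry.current_tcp_rot(),telemetry.current_opening())
E
```

```text
pics
station.py
top [[516.2731736486181, 0.0, 275.21995874660985], [0.0, 516.2731736486181, 208.43335490852132], [0.0, 0.0, 1.0]] [0.401 0.27  0.909] [[-0.014, -1.0, -0.003], [-0.992, 0.014, -0.127], [0.127, 0.001, -0.992]]
side [[477.4702790831618, 0.0, 277.64006115368716], [0.0, 477.4702790831618, 212.5089916212377], [0.0, 0.0, 1.0]] [0.431 0.989 0.493] [[-0.99, -0.138, -0.024], [-0.054, 0.532, -0.845], [0.129, -0.835, -0.534]]
0.1 [-2.80111187e-04  2.18142705e-01  9.75916430e-01 -8.96420007e-04] 0.08550514968164843
```

View pics/top0.png

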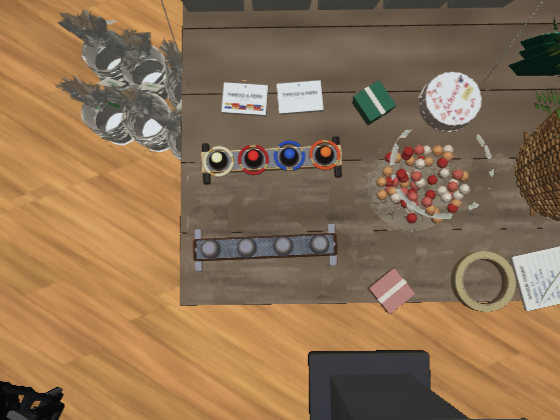

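View pics/side0.png

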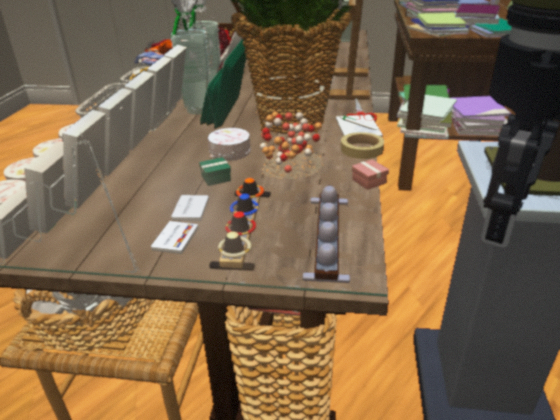

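The top view shows the stock rack farther away, with cream (218,158), red (254,157), blue (289,155) and orange (324,153). The display rack is nearer, with posts at about (209,248), (246,246), (283,245) and (320,243). In the side view the stock caps run from (233,240) to (250,185) and the steel posts from (328,256) to (329,192). Thin wire-like lines also show, at side (85,145)-(135,265) and top (165,0)-(180,65); I'll zoom in on those.

```bash
python3 - <<'E'
import cv2,numpy as np
t=np.load("top0.npz");s=np.load("side0.npz")
a=t["pixels"][120:280,180:350,::-1];cv2.imwrite("pics/ztop.png",cv2.resize(a,None,fx=3.7,fy=3.7,interpolation=2))
b=s["pixels"][130:300,60:400,::-1];cv2.imwrite("pics/zside.png",cv2.resize(b,None,fx=2.3,fy=2.3,interpolation=2))
# height map from depth in top
def world(c):
    v,u=np.mgrid[:420,:560];z=c["range_z"];K=c["mtx"]
    P=np.stack([(u-K[0,2])/K[0,0]*z,(v-K[1,2])/K[1,1]*z,z],-1)
    return (P-c["t"])@c["R"]
W=world(t)
print("table z",np.median(W[190:225,220:330,2]),(t["range_z"]==0).mean())
for (u,v) in[(165,20),(172,45),(500,60),(520,35),(430,160),(400,140),(490,150),(380,200),(374,102),(450,95),(244,98),(240,3),(550,150),(181,200)]: print((u,v),W[v,u].round(3))
Wz=world(s);
for(u,v) in[(85,145),(110,205),(130,255),(290,170)]:print('s',(u,v),Wz[v,u].round(3))
h=W[:,:,2]; m=(W[...,0]>.25)&(W[...,0]<.75)&(W[...,1]>-.05)&(W[...,1]<.5)&(h>.06)&(t["range_z"]>0)
n,l,st,ce=cv2.connectedComponentsWithStats(m.astype(np.uint8))
for i in range(1,n):
    if st[i,4]>5: print(st[i],h[l==i].max().round(3))
E
```

```text
table z -0.0037815515109569427 0.004034863945578232
(165, 20) [ 1.272  0.641 -0.764]
(172, 45) [ 1.019  0.544 -0.417]
(500, 60) [ 0.789 -0.148 -0.005]
(520, 35) [ 0.838 -0.19  -0.008]
(430, 160) [0.592 0.005 0.04 ]
(400, 140) [ 0.64   0.043 -0.005]
(490, 150) [ 0.619 -0.119 -0.006]
(380, 200) [0.528 0.087 0.01 ]
(374, 102) [0.698 0.096 0.037]
(450, 95) [ 0.706 -0.035  0.044]
(244, 98) [0.72  0.325 0.005]
(240, 3) [0.82  0.321 0.155]
(550, 150) [ 0.575 -0.129  0.175]
(181, 200) [ 0.536  0.44  -0.005]
s (85, 145) [0.808 0.387 0.207]
s (110, 205) [ 0.894  0.217 -0.005]
s (130, 255) [0.757 0.423 0.036]
s (290, 170) [0.542 0.076 0.019]
[553  17   5  15  44] 0.419
[553  35   7   8  23] 0.42
[546  47   6   5  13] 0.342
[554  89   3   6   6] 0.343
[542  91   5  13  30] 0.352
[547  90   5  14  30] 0.351
[551  90   6  15  32] 0.346
[536  92   6  10  28] 0.354
[535 103   5   6  22] 0.358
[541 104  10  10  55] 0.357
[557 110   3  11  17] 0.353
[397 129  16  12  59] 0.189
[477 134  15  25 113] 0.191
[552 137   8   2   8] 0.4
[383 142  42  41 656] 0.191
[432 145  22  24 335] 0.123
[414 158  12  12  95] 0.125
[452 169  17  13 157] 0.116
[489 169   5   8  23] 0.191
[410 171  16  20 216] 0.117
[376 177  11  10  86] 0.096
[ 389  182   81   42 1275] 0.191
[377 190  11  10  86] 0.091
[421 191  14  17 114] 0.111
[469 202  10   8  44] 0.191
[406 213  12  11  91] 0.096
```

View pics/ztop.png

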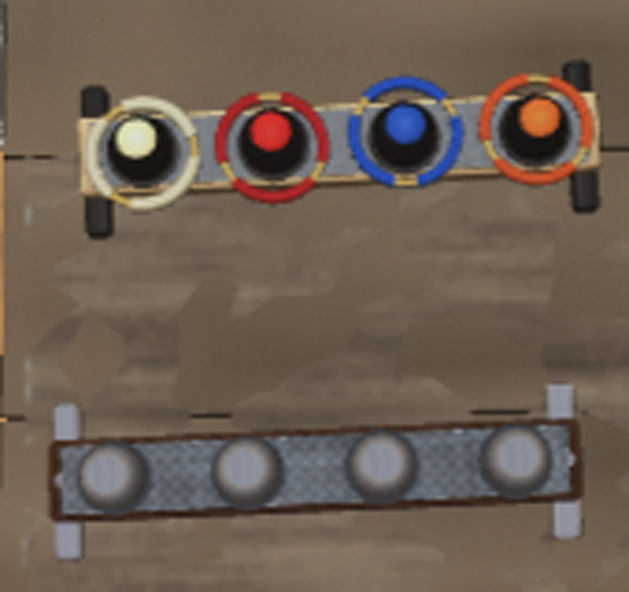

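View pics/zside.png

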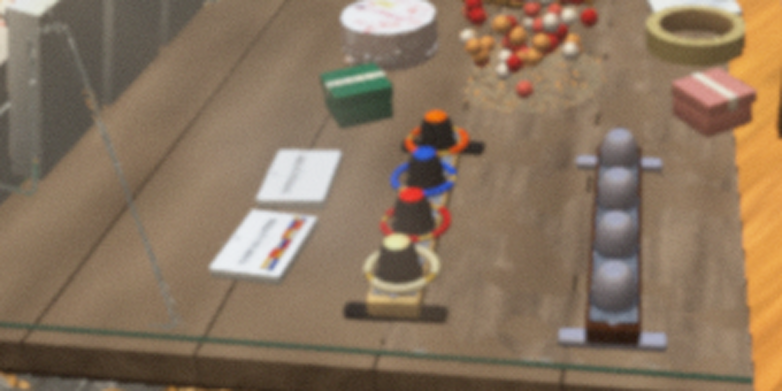

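The zooms show the caps, rings and steel posts clearly. There is also a thin slanted line and a teal line along the table's left edge at side (0,270)-(380,295) and top column 181, which could be glass. I'll look at those with more contrast.

```bash
python3 - <<'E'
import cv2,numpy as np
t=np.load("top0.npz");s=np.load("side0.npz")
cl=cv2.createCLAHE(4,(6,6))
def enh(a):
    l=cv2.cvtColor(np.ascontiguousarray(a),cv2.COLOR_RGB2LAB);l[...,0]=cl.apply(l[...,0]);return cv2.cvtColor(l,cv2.COLOR_LAB2BGR)
T=enh(t["pixels"]);S=enh(s["pixels"])
cv2.imwrite("pics/et.png",cv2.resize(T[0:320,140:560],None,fx=1.87,fy=1.87,interpolation=2))
cv2.imwrite("pics/es.png",cv2.resize(S[0:310,0:400],None,fx=1.93,fy=1.93,interpolation=2))
for n,c in(("t",t),("s",s)):
    v,u=np.where(c["range_z"]==0);print(n,len(u),np.c_[u,v][::40].tolist()[:30])
E
```

```text
t 949 [[190, 0], [44, 19], [443, 35], [258, 49], [94, 65], [487, 81], [281, 99], [169, 117], [210, 137], [519, 156], [534, 174], [374, 194], [74, 210], [58, 227], [185, 243], [166, 261], [548, 277], [207, 299], [103, 318], [558, 334], [295, 357], [303, 372], [8, 386], [134, 406]]
s 928 [[555, 0], [358, 20], [359, 37], [473, 57], [196, 72], [263, 94], [20, 114], [61, 138], [77, 155], [142, 171], [365, 187], [174, 203], [266, 224], [348, 243], [377, 261], [133, 277], [525, 294], [442, 312], [451, 326], [221, 346], [99, 369], [219, 390], [82, 404], [148, 417]]
```

View pics/et.png

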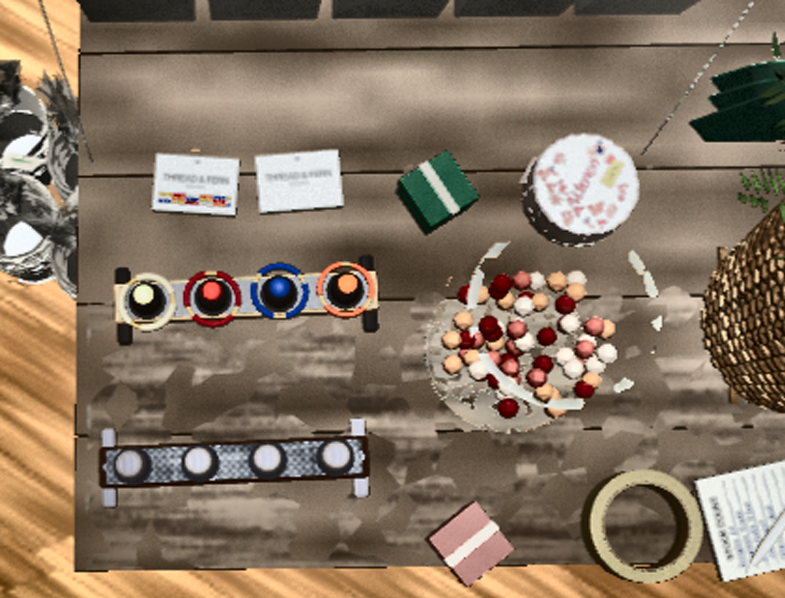

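View pics/es.png

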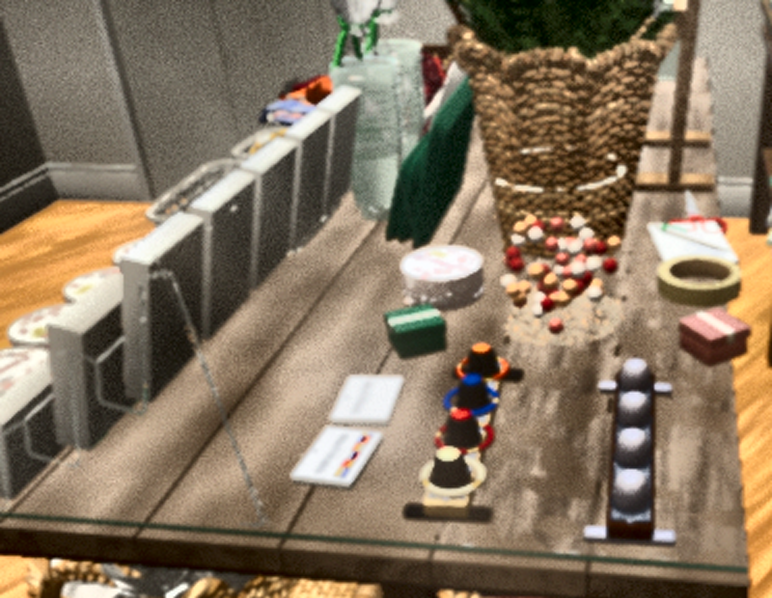

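The lines at the back are wires rising from about (0.77,0.43) and (0.73,-0.1), and the teal line looks like the edge of a glass table top. There is also a glass bowl, rim at z≈0.19, right of the racks. Next I'll measure everything from the two views.

```bash
cat > vis.py <<'E'
import cv2,numpy as np
def ray(c,uv):
    d=c["R"].T@np.linalg.solve(c["mtx"],[uv[0],uv[1],1.]);return -c["R"].T@c["t"],d/np.linalg.norm(d)
def plane(c,uv,z):
    o,d=ray(c,uv);return o+d*(z-o[2])/d[2]
def tri(a,ua,b,ub):
    o,d=ray(a,ua);p,e=ray(b,ub);k=np.linalg.lstsq(np.c_[d,-e],p-o,rcond=None)[0]
    A,B=o+k[0]*d,p+k[1]*e;return (A+B)/2,np.linalg.norm(A-B)
def proj(c,X):
    p=c["mtx"]@(c["R"]@X+c["t"]);return p[:2]/p[2]
def cloud(c):
    v,u=np.mgrid[:420,:560];o=np.stack([u,v,np.ones_like(u)],-1)@np.linalg.inv(c["mtx"]).T
    return (o*c["range_z"][...,None]-c["t"])@c["R"]
HUE={"red":[(0,5),(174,180)],"orange":[(7,17)],"cream":[(22,36)],"blue":[(105,125)]}
def mask(c,n):
    h,s,v=cv2.split(cv2.cvtColor(c["pixels"],cv2.COLOR_RGB2HSV));m=np.zeros(h.shape,bool)
    for a,b in HUE[n]: m|=(h>=a)&(h<=b)
    return m&(((s>25)&(s<110)&(v>175)) if n=="cream" else ((s>150)&(v>90)))
def fitrow(P,ys=(.093,.031,-.031,-.093)):
    """rigid fit of a row of xy points (left to right) -> centre, yaw, residuals"""
    P=np.asarray(P)[:,:2];c=P.mean(0);d=(np.array(ys)[:,None]*(P-c)).sum(0);d/=np.linalg.norm(d)
    F=c+np.outer(ys,d);return F,np.arctan2(-d[0],d[1]),P-F
E
python3 - <<'E'
from vis import *
t=dict(np.load("top0.npz"));s=dict(np.load("side0.npz"))
rt=(195,135,345,180);rs=(215,170,275,270)
out={}
for n in HUE:
    r={}
    for k,c,b in(("t",t,rt),("s",s,rs)):
        m=mask(c,n).astype(np.uint8);q=np.zeros_like(m);q[b[1]:b[3],b[0]:b[2]]=m[b[1]:b[3],b[0]:b[2]]
        N,l,st,ce=cv2.connectedComponentsWithStats(q,connectivity=8)
        r[k]=(q,[(st[i],ce[i]) for i in range(1,N) if st[i,4]>=6])
        print(n,k,[(x[0].tolist(),x[1].round(1).tolist()) for x in r[k][1]])
W=cloud(t)
m=((W[...,2]>.024)&(W[...,0]>.38)&(W[...,0]<.66)&(W[...,1]>.15)&(W[...,1]<.45)).astype(np.uint8)
m=cv2.morphologyEx(m,cv2.MORPH_OPEN,np.ones((3,3)))
N,l,st,ce=cv2.connectedComponentsWithStats(m)
for i in range(1,N):
    if st[i,4]>20: print("depth",st[i].tolist(),ce[i].round(1),np.median(W[l==i],0).round(4),W[l==i][:,2].max().round(3))
g=cv2.cvtColor(t["pixels"],cv2.COLOR_RGB2GRAY)
g4=cv2.resize(g[215:275,185:345],None,fx=4,fy=4,interpolation=cv2.INTER_CUBIC)
C=cv2.HoughCircles(g4,cv2.HOUGH_GRADIENT,1,100,param1=80,param2=15,minRadius=30,maxRadius=50)
print("hough",(C[0]/4+[185-.375,215-.375,0]).round(1).tolist())
h=cv2.cvtColor(s["pixels"],cv2.COLOR_RGB2HSV)
steel=((h[...,0]>100)&(h[...,0]<150)&(h[...,2]>70)).astype(np.uint8);b=steel[180:285,312:345]
print("\n".join("".join(".#"[x] for x in r) for r in b[::2]))
print("wire",tri(t,(172.5,32),s,(110,205)),tri(t,(180,64),s,(135,265)),plane(s,(135,265),0),plane(t,(180,64),0))
E
```

```text
red t [([238, 145, 12, 19, 61], [242.3, 152.5]), ([256, 145, 13, 19, 64], [263.2, 152.4]), ([248, 150, 11, 11, 93], [252.7, 155.1]), ([243, 168, 22, 7, 76], [253.4, 171.3])]
red s [([234, 211, 10, 7, 57], [238.6, 214.2]), ([249, 220, 7, 13, 41], [252.5, 225.9]), ([226, 227, 3, 4, 8], [226.9, 228.8])]
orange t [([310, 140, 13, 18, 64], [314.6, 146.3]), ([328, 140, 12, 20, 68], [334.9, 148.5]), ([320, 146, 11, 11, 93], [325.3, 151.3]), ([314, 163, 22, 7, 78], [324.3, 166.5])]
orange s [([245, 178, 10, 6, 51], [249.1, 180.5]), ([236, 186, 7, 10, 34], [238.5, 190.2]), ([254, 186, 10, 11, 56], [259.5, 191.8])]
cream t [([213, 146, 20, 11, 58], [223.0, 149.5]), ([203, 152, 7, 21, 61], [205.4, 162.0]), ([212, 153, 10, 9, 72], [216.5, 157.0]), ([215, 162, 18, 14, 56], [225.2, 170.5])]
cream s [([227, 232, 10, 6, 49], [231.8, 234.7]), ([242, 237, 9, 11, 34], [247.0, 241.8]), ([219, 240, 5, 8, 17], [220.6, 243.5]), ([224, 253, 5, 3, 10], [226.1, 253.7]), ([234, 252, 11, 4, 17], [239.4, 253.3])]
blue t [([279, 141, 21, 6, 57], [289.1, 143.0]), ([284, 148, 11, 11, 89], [289.0, 153.1]), ([274, 15
[... 3156 characters left out ...]
..........
.....#.................##........
......##..............###........
.....#######......#######........
.....####################........
.....####################........
..............#..................
.................................
###..............................
###.......................#######
..........................#######
................................#
.................................
.................................
wire (array([0.77560254, 0.42758895, 0.13361629]), np.float64(0.01599829695685095)) (array([0.76052892, 0.43416782, 0.02908534]), np.float64(0.02818703217665802)) [ 7.63612357e-01  4.04283837e-01 -5.55111512e-17] [0.78802817 0.44309761 0.        ]
```

Pixels for all four rings, caps and steel posts are found, and the wire stands at x≈0.77, clear of the work. Now I'll compute ring centres and heights across the two views and fit both racks.

```bash
cat > meas.py <<'E'
from vis import *
from scipy.optimize import least_squares
def ringpix(c,n,b):
    q=mask(c,n);r=np.zeros_like(q);r[b[1]:b[3],b[0]:b[2]]=1
    v,u=np.where(q&r);return np.c_[u,v]
def circ(P,c0):
    return least_squares(lambda p:np.hypot(*(P-p).T)-.0245,c0,loss="soft_l1",f_scale=.002).x
E
python3 - <<'E'
from meas import *
t=dict(np.load("top0.npz"));s=dict(np.load("side0.npz"))
rt=(195,135,345,180);rs=(212,170,275,270)
capt=dict(red=(252.7,155.1),orange=(325.3,151.3),cream=(216.5,157),blue=(289,153.1))
caps=dict(red=(238.6,214.2),orange=(249.1,180.5),cream=(231.8,234.7),blue=(244.6,196.1))
names=["cream","red","blue","orange"];R=[];CP=[]
for n in names:
    X,e=tri(t,capt[n],s,caps[n]);CP.append(X)
    def centre(c,b,cap,z):
        px=ringpix(c,n,b)
        P=np.array([plane(c,p,z)[:2] for p in px]);P=P[(np.hypot(*(P-X[:2]).T)<.040)]
        # drop cap pixels: those close to the cap pixel
        px2=np.array([p for p in px if np.hypot(*(p-np.array(cap)))>(7 if c is t else 6.5)])
        P=np.array([plane(c,p,z)[:2] for p in px2]);P=P[np.hypot(*(P-X[:2]).T)<.042]
        return circ(P,X[:2])
    best=[]
    for z in(.015,.02,.025,.03,.035):
        a,b=centre(t,rt,capt[n],z),centre(s,rs,caps[n],z);best.append((np.linalg.norm(a-b),z,a,b))
    print(n,"cap",X.round(4),round(e,4),"ring dist(z)",[(round(b[0],4),b[1]) for b in best],"top@.025",best[2][2].round(4),"side",best[2][3].round(4))
    R.append(best[2][2])
for nm,P in(("rings",R),("caps",CP)):
    F,y,r=fitrow(P);print(nm,F.round(4).tolist(),"yaw",y.round(4),(r*1e3).round(1).tolist())
# steel posts: clouds of both views, upper part
for k,c in(("t",t),("s",s)):
    W=cloud(c);W=W.reshape(-1,3);T=[]
    for p in([.445,.381],[.447,.32],[.449,.259],[.450,.198]):
        Q=W[(np.hypot(*(W[:,:2]-p).T)<.022)&(W[:,2]>.034)&(W[:,2]<.06)];T.append(np.r_[(Q[:,:2].max(0)+Q[:,:2].min(0))/2,np.median(Q[:,:2],0),np.percentile(Q[:,2],95),len(Q)])
    print(k,np.round(T,4).tolist());
H=[(210.5,248.8),(246.2,246.8),(283,245.3),(319.2,244.1)]
P=[plane(t,h,.034) for h in H];F,y,r=fitrow(P);print("hough",F.round(4).tolist(),y.round(4),(r*1e3).round(1).tolist())
hs=[(327.5,265),(328,243),(328.5,221),(328.5,203)]
# steel tips in side: bbox of low-saturation/bluish columns
im=s["pixels"];np.set_printoptions(linewidth=200)
h=cv2.cvtColor(im,cv2.COLOR_RGB2HSV);print("col v/s at u=328",[(v,*h[v,328].tolist()) for v in range(182,290,3)])
E
```

```text
cream cap [0.6017 0.3702 0.0493] 0.002 ring dist(z) [(np.float64(0.0186), 0.015), (np.float64(0.0117), 0.02), (np.float64(0.0046), 0.025), (np.float64(0.0029), 0.03), (np.float64(0.0099), 0.035)] top@.025 [0.5997 0.3703] side [0.6013 0.366 ]
red cap [0.6036 0.3085 0.0496] 0.0014 ring dist(z) [(np.float64(0.0172), 0.015), (np.float64(0.01), 0.02), (np.float64(0.0029), 0.025), (np.float64(0.005), 0.03), (np.float64(0.0122), 0.035)] top@.025 [0.6016 0.3092] side [0.6033 0.3068]
blue cap [0.6058 0.2467 0.0499] 0.0006 ring dist(z) [(np.float64(0.019), 0.015), (np.float64(0.0114), 0.02), (np.float64(0.0046), 0.025), (np.float64(0.0057), 0.03), (np.float64(0.0128), 0.035)] top@.025 [0.6074 0.2459] side [0.611  0.2429]
orange cap [0.6087 0.1848 0.0488] 0.0015 ring dist(z) [(np.float64(0.018), 0.015), (np.float64(0.0108), 0.02), (np.float64(0.0031), 0.025), (np.float64(0.0058), 0.03), (np.float64(0.0138), 0.035)] top@.025 [0.6086 0.1844] side [0.6105 0.182 ]
rings [[0.5995, 0.3703], [0.6027, 0.3084], [0.6059, 0.2465], [0.6092, 0.1846]] yaw 0.0522 [[0.2, -0.0], [-1.1, 0.8], [1.5, -0.6], [-0.6,
[... 723 characters left out ...]
6, 35, 139), (188, 117, 29, 184), (191, 135, 12, 165), (194, 171, 25, 132), (197, 0, 21, 107), (200, 8, 22, 92), (203, 124, 23, 165), (206, 120, 27, 189), (209, 165, 13, 159), (212, 175, 22, 128), (215, 174, 25, 103), (218, 0, 25, 91), (221, 140, 13, 117), (224, 121, 29, 186), (227, 126, 20, 181), (230, 0, 13, 141), (233, 174, 21, 119), (236, 176, 19, 93), (239, 10, 19, 82), (242, 117, 22, 106), (245, 122, 24, 182), (248, 117, 27, 191), (251, 165, 9, 162), (254, 168, 20, 127), (257, 4, 19, 106), (260, 173, 26, 88), (263, 15, 14, 74), (266, 111, 24, 106), (269, 117, 17, 134), (272, 10, 143, 82), (275, 12, 174, 41), (278, 9, 111, 46), (281, 12, 61, 104), (284, 17, 86, 149), (287, 15, 82, 149)]
```

The measurements agree. Cap tips come out at z≈0.049–0.050 (given 0.052), rings at z≈0.027 (0.025) and steel tips at 0.050 (0.050), with row residuals ≤1.5 mm. First bangle: cream goes to the right-end display post.

```bash
cat > mv.py <<'E'
from station import env, eyes, telemetry, kin
import numpy as np
RING=dict(cream=(.6003,.3703),red=(.6022,.3090),blue=(.6070,.2462),orange=(.6087,.1845))
C=np.array([.4495,.2902]);YD=.029;YS=.040
POST=[C+y*np.array([-np.sin(YD),np.cos(YD)]) for y in(.093,.031,-.031,-.093)]
HI,ZG=.115,.003
def q(phi,flip):
    a=(phi+np.pi/2+(np.pi if flip else 0))/2   # tool z down, tool y along +-(rack x)
    return [0,np.cos(a),np.sin(a),0]
FLIP=min((False,True),key=lambda f:abs(j[5]) if (j:=kin.ik([.6,.3,HI],q(.03,f))) is not None else 9)
def log(s): print(s,round(telemetry.current_clock(),2),telemetry.current_tool_pos().round(4),"open",round(telemetry.current_opening(),4),"F",np.round(telemetry.current_ft_force(),1),flush=True)
def pick(n,zg=ZG):
    p=RING[n];o=q(YS,FLIP)
    env.reach([*p,HI],o);env.movel([*p,zg],feed=.12);log("down")
    env.grab(30);log("gripped "+n);env.movel([*p,HI],feed=.15);log("up")
def place(i,zg=ZG):
    p=POST[i];o=q(YD,FLIP)
    env.movel([*p,HI],o,feed=.25);env.movel([*p,zg+.001],feed=.08);log("placed")
    env.open_gripper();env.movel([*p,HI],feed=.2);log("off")
E
cat > snap.py <<'E'
from station import env, eyes, telemetry, kin
import cv2,numpy as np,sys
o=[]
for n in("top","side"):
    c=eyes.capture(n);np.savez(f"{n}{sys.argv[1]}.npz",**c);a=c["pixels"][...,::-1]
    a=a[110:290,170:370] if n=="top" else a[140:300,200:400]
    o.append(cv2.resize(a,(400,int(a.shape[0]*2)),interpolation=cv2.INTER_CUBIC))
h=max(a.shape[0] for a in o);o=[cv2.copyMakeBorder(a,0,h-a.shape[0],0,0,0) for a in o]
cv2.imwrite(f"pics/snap{sys.argv[1]}.png",np.hstack(o))
E
python3 - <<'E'
from mv import *
print(FLIP,kin.ik([.6,.3,HI],q(.03,FLIP)))
pick("cream")
E
python3 snap.py 1
```

```text
False [ 3.83660181e-01  2.60493051e-01  1.69582094e+00 -4.44089210e-16
  1.18527866e+00  3.53660181e-01]
down 2.69 [0.6011 0.3708 0.0042] open 0.0857 F [-0.9 -0.2 -0.2]
gripped cream 3.1 [0.6009 0.3706 0.0043] open 0.0531 F [-0.2 -0.7  5.5]
up 4.0 [0.5995 0.3699 0.1134] open 0.0529 F [-0.3 -0.7 -1.6]
```

View pics/snap1.png

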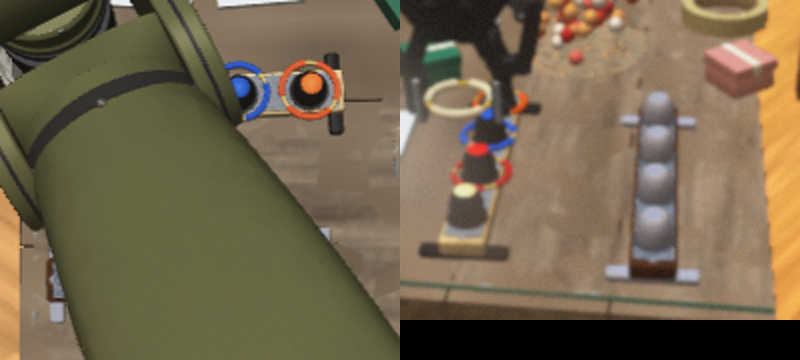

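The side view shows the cream bangle held level between the pads at about (458,97), with its post cleared; the opening reads 53 mm. Placing it now.

```bash
python3 -c "
from mv import *
place(3)
env.reach([.33,.50,.2],q(YD,FLIP))"; python3 snap.py 2
```

```text
placed 6.7 [0.4528 0.1974 0.0045] open 0.0527 F [0.3 0.3 0.2]
off 7.83 [0.4515 0.197  0.114 ] open 0.0854 F [-0.  -0.  -0.1]
```

View pics/snap2.png

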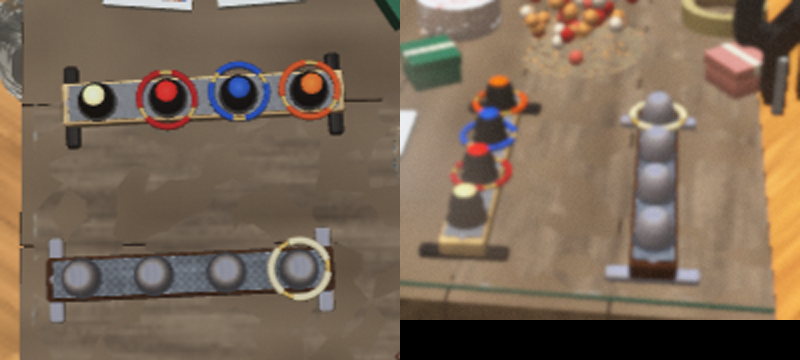

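The cream bangle lies flat over the right-end steel post, at top-crop (299,268), with the other bangles undisturbed. Next is red to the second post from the right, then blue and orange, stopping if a grasp reads wrong.

```bash
python3 -c "
from mv import *
for n,i in(('red',2),('blue',1),('orange',0)):
    pick(n)
    w=telemetry.current_opening()
    if not .050<w<.057: print('BAD GRASP',n,w);break
    place(i)
else: env.reach([.33,.50,.2],q(YD,FLIP)); env.hold(.5)
"; python3 snap.py 3
```

```text
down 11.58 [0.6031 0.3094 0.0041] open 0.0853 F [-0.2 -0.  -0. ]
gripped red 11.99 [0.6029 0.3093 0.0043] open 0.0531 F [-2.3 -0.8  5.3]
up 12.89 [0.6013 0.3086 0.1135] open 0.0528 F [ 0.9  0.4 -0.4]
placed 15.22 [0.4509 0.2594 0.0045] open 0.053 F [ 0.3 -0.4 -0.3]
off 16.36 [0.4497 0.2589 0.1139] open 0.0855 F [-0.6 -0.4 -1. ]
down 18.12 [0.6079 0.2465 0.0042] open 0.0856 F [-0.3 -0.2  0.1]
gripped blue 18.52 [0.6077 0.2464 0.0042] open 0.0531 F [-2.3 -1.   4.9]
up 19.43 [0.6061 0.2459 0.1135] open 0.0529 F [ 0.3 -0.7 -0.7]
placed 21.81 [0.449  0.3215 0.0045] open 0.053 F [-0.1  0.4  0. ]
off 22.94 [0.4479 0.3208 0.1139] open 0.0854 F [-0.2 -1.  -0.8]
down 24.88 [0.6096 0.1847 0.0041] open 0.0857 F [-0.5  1.1 -0.1]
gripped orange 25.29 [0.6094 0.1846 0.0043] open 0.053 F [-1.3 -0.4  6.2]
up 26.19 [0.6078 0.1843 0.1136] open 0.0532 F [ 0.5 -0.8  0.2]
placed 28.9 [0.4472 0.3835 0.0045] open 0.0531 F [0.1 0.2 0.3]
off 30.03 [0.4462 0.3827 0.1139] open 0.0853 F [-0.2 -1.   0.7]
```

View pics/snap3.png

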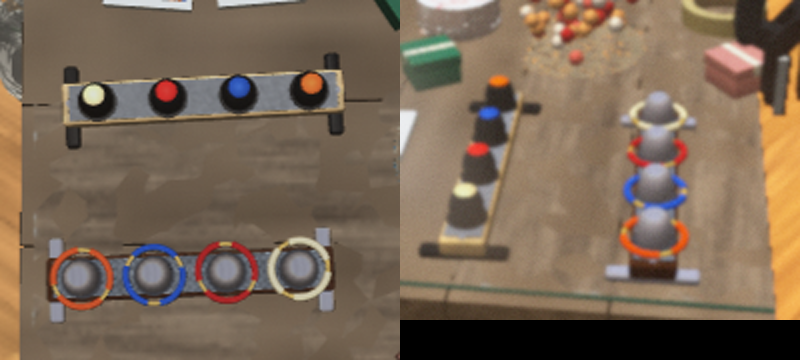

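All four bangles are over the steel posts, reading orange (81,278), blue (154,274), red (226,271), cream (299,268) from left to right, the reverse of the stock rack. I'll check that they lie flat by depth, then hand in.

```bash
python3 - <<'E'
from meas import *
from mv import env, eyes, telemetry, kin
t=dict(np.load("top3.npz"));W=cloud(t);ok=True
for n in HUE:
    p=np.array([x for x in ringpix(t,n,(190,225,345,270))]);Q=W[p[:,1],p[:,0]];Q=Q[(Q[:,2]>.0)&(Q[:,2]<.07)]
    z=np.percentile(Q[:,2],[10,50,90]);print(n,circ(Q[:,:2],np.median(Q[:,:2],0)).round(4),z.round(4));ok&=z[2]<.036
if ok: print(env.close_job())
E
```

```text
red [0.4499 0.2596] [0.0252 0.0275 0.0293]
orange [0.4463 0.3834] [0.0238 0.0274 0.0297]
cream [0.4519 0.1971] [0.0266 0.0286 0.0304]
blue [0.4481 0.321 ] [0.0255 0.0274 0.0299]
the job is handed in; nothing more can be done
None
```

All four bangles are seated flat on the display rack in reverse order (orange, blue, red, cream from our left), with none dropped, and the job was handed in about 32 s into the 83 s limit.

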